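Clear, mist and book out an insect imaging plate

ROBOT

A 6-joint arm with a two-finger parallel gripper is mounted at the origin on the work surface. World frame = base frame: x ahead of the robot, y to its left, z up, the work surface at z = 0. Lengths are in m, angles in degrees, forces in N, time in s.
With the tool pointing down it reaches from about 0.275 to 0.85 m from the base axis. Payload 5.2 kg.
Tool frame: the origin (TCP) lies between the finger pads; the fingertips stand 25 mm ahead of it and the grasp point (between the pads) lies 6 mm ahead of it; z points along the fingers, y is the line along which they close (so a half turn about z gives the same grasp; the last joint's range is limited). The gripper opens to 85 mm and grips with 20 to 120 N. Pads are 22 mm wide; open, the fingers measure 114 mm over their backs; the gripper's body (76 mm by 85 mm) begins 54 mm behind the grasp point. The pads swing forward as they close: fully open they stand 13 mm farther back than shut.
Start: joints at [-77.395, 14.817, 87.949, -0, 77.235, -11.62], TCP at [0.226, -0.502, 0.256] pointing down, gripper open.
Joint ranges: [-179.93, 179.93], [-52.35, 119.4], [10.71, 147.94], [-69.91, 249.91], [12.55, 155.21], [-178.61, 178.61]. Speed limits (degrees/s): [147.25, 147.25, 180, 180, 180, 180].

INTERFACE

Orientations are given as a 3x3 rotation matrix whose columns are the frame's x, y, z axes.
In Python, from bench import sensors, cams, env gives the robot as it stands.
- The arm moves only by the tool step_arm, never from a script. Its argument "motion" is a list of rows, each a list of 2 entries, a list of its own where there are three numbers: the shift along the world's x, y, z in cm, then the turn, a rotation vector about the world's x, y, z in rad. In form: [[[x, y, z], [wx, wy, wz]], ...]. A call has 1 to 12 rows; each row shifts and turns the commanded pose from where the row before left it; what a row does not reach is not made up. A row lasts 1/8 s, in which the tool goes at most 62.5 mm and 10.7 degrees, less where a joint would pass 70% of its speed; a pose out of reach is approached as far as the arm can. A call is refused whole if a number of a shift passes 6.25 or a number of a turn 0.188, either way. A call with a gripper value outside its range is refused whole. "grip" is the closure, from -1 (fully open) to 1 (shut), set as the call begins (left out, the last holds). The fingers move at their own pace and stop on an object; "force" is the grip in N (left out, the last holds). Time passes only in rows, so rows that do not move let the fingers close. It gives the time, the measured TCP pose, the force, the opening and the grip force at its end, in the units of the state.
- sensors.read_state(): the state, without advancing time (a new reading comes with each control period).
- cams.capture(name): name is "scene" or "top" or "wrist"; returns (picture, depth): 480x640x3 uint8, blue, green, red; 480x640 float32, m along the optical axis (not along the pixel's ray), 0 where there is no reading.
- cams.calibration(name): a dict with "intrinsics" (3x3 intrinsics, pixels), "world_to_cam" (4x4, takes a point from world to camera coordinates); the wrist camera has in their place "mount" (4x4, takes a point from camera to tool coordinates, whose origin is the TCP and whose axes are the flange's). Camera axes: x right, y down, z forward; pixel columns grow to the right and rows downward; lengths in m; the calibration is good to about 2 mm. A picture is of the moment at which its call begins: read the wrist's pose just before it. calibration takes no time and is no camera call.
- env.job_done(): hands the job in; it is judged then, once.
The state is a dict: "time_s": time; "joint_pos": joint angles; "qvel": joint speeds; "joint_efforts": joint torques, N m; "tcp_pos": TCP position; "orientation": TCP orientation; "wrist_force": force on the tool from outside, world axes, zero at the start; "wrist_torque": the same for the moment, N m; "finger_gap": finger opening in m; "finger_force": force on a finger pad.
Only numpy, scipy, OpenCV 4.12 (cv2) and the standard library are available. Lean on these libraries where they do the work, as an engineer would, in place of code of your own. Each camera call takes 0.05 s, during which the arm holds its last target. There are 200 camera calls.

TASK

The insect imaging session is over: move every specimen box from the black imaging plate into the wooden drawer, right way up and flat on its floor, and only when the plate is clear press the canister's red nozzle cap fully down for a moment to mist the plate, and let it spring back. Then pick up the handheld scanner and aim it squarely at the barcode label on the drawer's side, from about 8 cm away, holding it steady for two seconds, and lay it back flat on its rest, along it and well on it. Do not disturb the two eyepieces and the white bowl.

Things in the scene. Friction and masses are not known exactly. Their poses are not given: they have to be found in the camera images.
- plate: White-framed imaging plate with a black inlay, 260 x 270 x 4 mm, fixed flat on the bench. Origin: centre of its underside; z up, its x and y along the 260 and 270 mm sides.
- cap_top (a point): Centre of the top face of the red sprung nozzle cap (30 mm across) on the cleaner canister; about 184 mm above the bench while the cap is up. The canister (60 mm across, body and shoulder up to 150 mm high, 76 mm square foot) is fixed to the bench beyond the far edge of the plate, its white nozzle towards the plate.
- cap (a joint): How far the nozzle cap is pressed down, in m: 0 up, 0.008 fully down against its stop. The spring pushes back with about 1.5 N at the top and 5 N at the bottom; it springs up when let go.
- drawer: Open wooden specimen drawer, fixed on the bench: 235 (x) x 195 (y) x 55 mm high outside, walls and floor 6 mm thick, no lid. Origin: centre of its underside; z up. Its -y outside face carries the barcode label.
- label (a point): Centre of the barcode label (white, black bars, 70 mm wide x 32 mm high) on the drawer's -y outside face, 32 mm above the bench. Axes as the drawer's: the label looks along the drawer's -y.
- rest: Scanner rest: flat grey pad with a black rubber top, 190 (x) x 74 (y) x 6 mm high, fixed on the bench. Origin: centre of its underside; z up; its x along the long side.
- scanner: Loose handheld barcode scanner: a white bar 150 (x) x 32 (y) x 30 mm high, 0.11 to 0.23 kg, lying on the rest with its nose along the rest's -x. Origin: centre of its underside, z up. It looks along its own +x: the red window and the yellow band are at the +x end (nose, 75 mm from the origin), the line of sight runs along x 15 mm above its underside. It reads at 40 to 120 mm from the nose.
- eyepiece1: Loose black microscope eyepiece standing on the bench, 38 mm across, 38 mm high. Bystander. Origin: centre of its underside.
- eyepiece2: Another such eyepiece. Bystander.
- dish: Small white ceramic bowl, 70 mm across, 30 mm high, loose on the bench. Bystander. Origin: centre of its underside.
- specimen1: Specimen box: cork base with a clear cover over a pinned beetle, a rigid block 50 (x) x 40 (y) x 28 mm high, about 60 g, loose, standing on the plate. Origin: centre of its underside; z up. May be absent.
- specimen2: Specimen box: cork base with a clear cover over a pinned beetle, a rigid block 50 (x) x 40 (y) x 28 mm high, about 60 g, loose, standing on the plate. Origin: centre of its underside; z up. May be absent.
- specimen3: Specimen box: cork base with a clear cover over a pinned beetle, a rigid block 50 (x) x 40 (y) x 28 mm high, about 60 g, loose, standing on the plate. Origin: centre of its underside; z up. May be absent.
- specimen4: Specimen box: cork base with a clear cover over a pinned beetle, a rigid block 50 (x) x 40 (y) x 28 mm high, about 60 g, loose, standing on the plate. Origin: centre of its underside; z up. May be absent.
- specimen5: Specimen box: cork base with a clear cover over a pinned beetle, a rigid block 50 (x) x 40 (y) x 28 mm high, about 60 g, loose, standing on the plate. Origin: centre of its underside; z up. May be absent.
Things that resemble listed ones, but are neither listed nor needed, are in the scene too. What is shaped like the specimen1 but orange or pink is not meant.

How it is judged:
By the outcome, as a careful person would: the job done as asked, in the order asked, and still so for the second after the job is handed in, with the robot touching nothing.
Of specimen1, specimen2, specimen3, specimen4, specimen5 only 3 to 5 are there at a start; the rules pass over those that are not, and their reading is None.
At some moment in a run one of specimen1, specimen2, specimen3, specimen4, specimen5 may be knocked a few centimetres aside while the robot is not near it.
Once in a run the grip may slacken for a moment while it holds something.
It also fails if it takes over 210 s, if anything falls off the work surface, if the arm or the gripper's body presses on something with over 40 N, if the wrist force passes 120 N, or if a joint passes its speed limit or range.

## Working session

There is one attempt and no reset: what is moved stays moved. The work goes in short steps, Python scripts to look and compute and a tool call to move; the robot and the scene stay as the last step left them, time stands still between calls to the robot, and variables do not carry over. Pictures are saved under pics/ and viewed, at most 14 in all, crops included, and the job is handed in when it is done.

Besides the shell and the picture viewer there is one more tool, called after "Request:" as name(argument=value, ...), one argument or row to a line, values as JSON. step_arm: Moves the arm, as the interface text tells. Its arguments: {"type":"object","properties":{"motion":{"type":"array","items":{"type":"array"}},"grip":{"type":"number"},"force":{"type":"number"}},"required":["motion"]}

```bash
ls; mkdir -p pics
python3 - <<'E'
from bench import sensors,cams,env
import cv2,numpy as np,pickle
d={}
for n in("scene","top"):
    p,z=cams.capture(n);cv2.imwrite(f"pics/{n}0.png",p);d[n]=(p,z,cams.calibration(n));print(n,d[n][2])
print(cams.calibration("wrist"));pickle.dump(d,open("d0.pkl","wb"))
s=sensors.read_state();print(s)
E
```

```text
pics
scene {'intrinsics': array([[618.59136951,   0.        , 319.67504117],
       [  0.        , 618.59136951, 241.65769367],
       [  0.        ,   0.        ,   1.        ]]), 'world_to_cam': array([[-0.70837692,  0.70582174, -0.00421947,  0.42026355],
       [ 0.46124267,  0.45837085, -0.75970479, -0.09917694],
       [-0.53428208, -0.54010354, -0.65025444,  1.4220278 ],
       [ 0.        ,  0.        ,  0.        ,  1.        ]])}
top {'intrinsics': array([[466.83635093,   0.        , 309.39374651],
       [  0.        , 466.83635093, 234.49159616],
       [  0.        ,   0.        ,   1.        ]]), 'world_to_cam': array([[-0.01652158, -0.99986145,  0.00202811, -0.06290472],
       [-0.9884312 ,  0.01602679, -0.15082078,  0.51811783],
       [ 0.15076738, -0.00449645, -0.98855904,  0.90202839],
       [ 0.        ,  0.        ,  0.        ,  1.        ]])}
{'intrinsics': array([[392.63142607,   0.        , 322.24009553],
       [  0.        , 392.63142607, 239.02481184],
       [  0.        ,   0.        ,   1.        ]]), 'mount': array([[ 1.19590972e-04, -9.64025756e-01, 
[... 422 characters left out ...]
e+01, -1.16194518e+01]), 'qvel': array([ 0.06796974, -0.13689749, -0.09115303,  0.04576559, -0.07093745,
       -0.01552922]), 'joint_efforts': array([ 2.81033230e-03, -4.46964848e+01, -2.91246861e+01, -1.08851632e-04,
        6.26296154e-03,  1.30991180e-05]), 'tcp_pos': array([ 0.22560196, -0.50114045,  0.25556837]), 'orientation': array([[ 9.11938228e-01,  4.10327350e-01, -3.67028858e-04],
       [ 4.10327400e-01, -9.11936940e-01,  1.56285167e-03],
       [ 3.06573612e-04, -1.57582618e-03, -9.99998711e-01]]), 'wrist_force': array([ 0.36834794, -0.57195165,  0.47471017]), 'wrist_torque': array([ 0.00237425, -0.02724724,  0.02154293]), 'finger_force': 0.0, 'finger_gap': 0.08535456568270905}
```

View pics/top0.png

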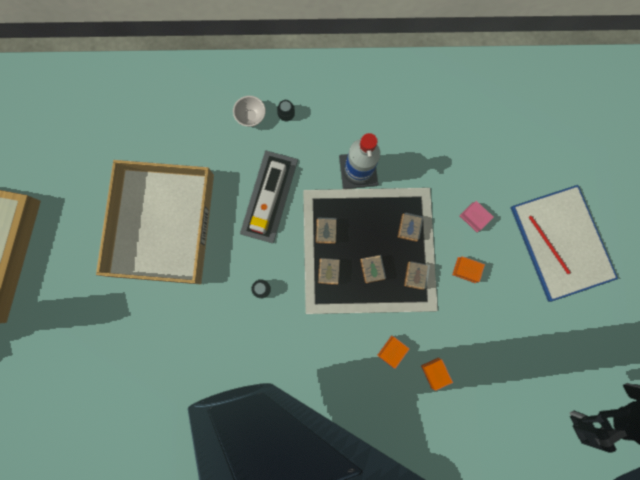

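View pics/scene0.png

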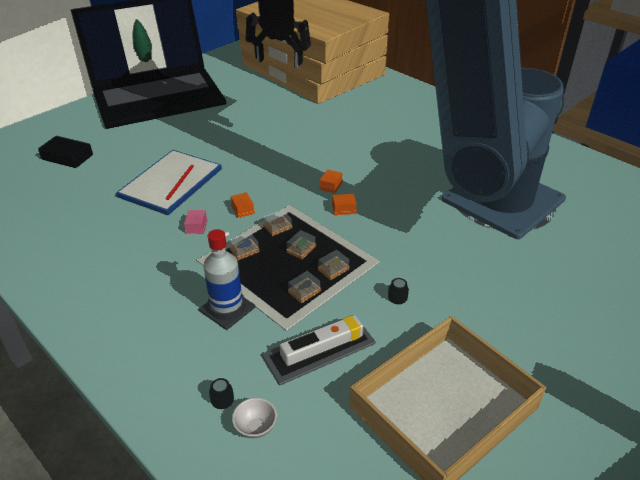

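```bash
cat > h.py <<'E'
import numpy as np,cv2
def world(z,c):
    K,T=c["intrinsics"],c["world_to_cam"];v,u=np.mgrid[:z.shape[0],:z.shape[1]]
    P=np.stack([(u-K[0,2])/K[0,0]*z,(v-K[1,2])/K[1,1]*z,z],-1)
    W=(P-T[:3,3])@T[:3,:3];W[z<=0]=np.nan;return W
def ray(px,c,h):
    K,T=c["intrinsics"],c["world_to_cam"];px=np.atleast_2d(np.asarray(px,float))
    d=np.c_[px,np.ones(len(px))]@np.linalg.inv(K).T@T[:3,:3];o=-T[:3,:3].T@T[:3,3]
    return o+d*((h-o[2])/d[:,2])[:,None]
def wristcal(s,c):
    A=np.eye(4);A[:3,:3]=s["orientation"];A[:3,3]=s["tcp_pos"];return dict(intrinsics=c["intrinsics"],world_to_cam=np.linalg.inv(A@c["mount"]))
def rect(pts):
    (c,(a,b),t)=cv2.minAreaRect(np.float32(pts*1000));
    if a<b:a,b,t=b,a,t+90
    return np.round(np.array(c)/1000,4),round(a,1),round(b,1),round((t+90)%180-90,1)
def comps(m,lo):
    n,l,st,ce=cv2.connectedComponentsWithStats(m.astype(np.uint8));return [(l==i,ce[i],st[i]) for i in range(1,n) if st[i,4]>lo]
E
python3 - <<'E'
import pickle;from h import *
d=pickle.load(open("d0.pkl","rb"));p,z,c=d["top"];W=world(z,c);H=W[...,2]
hsv=cv2.cvtColor(p,cv2.COLOR_BGR2HSV)
def sub(m,u0,u1,v0,v1):
    o=np.zeros(m.shape,bool);o[v0:v1,u0:u1]=m[v0:v1,u0:u1];return o
for m,ce,st in comps(sub((H>.018),305,436,190,312),60):
    q=np.argwhere(m)[:,::-1];h=np.nanmedian(H[m]);
    print("hi",ce.round(),st[4],h.round(4),rect(ray(q,c,h)[:,:2]))
print("plateH",np.nanmedian(H[285:300,330:400]),"bench",np.nanmedian(H[330:370,300:350]))
# plate: white frame + inside
m=sub((hsv[...,1]<45)&(hsv[...,2]>120)&(H<.012),300,440,183,318)
print("plate",rect(ray(np.argwhere(m)[:,::-1],c,.004)[:,:2]))
# drawer rim
m=sub(H>.047,90,215,155,290);print("rim",np.nanmedian(H[m]),rect(W[m][:,:2]),rect(ray(np.argwhere(m)[:,::-1],c,.055)[:,:2]))
print("drawer floor",np.nanmedian(H[200:250,140:180]))
m=sub(H>.022,245,295,152,240);print("scanner",np.nanmedian(H[m]),rect(ray(np.argwhere(m)[:,::-1],c,.036)[:,:2]))
m=sub(p.max(2)<90,235,300,145,245);print("rest",rect(ray(np.argwhere(m)[:,::-1],c,.006)[:,:2]))
y=sub((hsv[...,0]>18)&(hsv[...,0]<35)&(hsv[...,1]>150),240,300,150,250);print("yellow",ray(np.argwhere(y)[:,::-1].mean(0),c,.036))
r=sub(((hsv[...,0]<6)|(hsv[...,0]>174))&(hsv[...,1]>150),350,390,125,160);print("cap top",np.nanmedian(H[r]),np.nanmax(H[r]),rect(W[r&(H>.178)][:,:2]),rect(ray(np.argwhere(r&(H>.178))[:,::-1],c,.184)[:,:2]))
for n,(a,b,e,f) in dict(eye1=(250,272,279,299),eye2=(277,297,99,122),dish=(230,268,95,128)).items():
    m=sub(H>.015,a,b,e,f);print(n,np.nanmax(H[m]),rect(W[m][:,:2]))
# scene cross-check
p,z,c=d["scene"];W=world(z,c);H=W[...,2];hsv=cv2.cvtColor(p,cv2.COLOR_BGR2HSV)
r=sub(((hsv[...,0]<6)|(hsv[...,0]>174))&(hsv[...,1]>150),200,235,225,255);print("scene cap",np.nanmax(H[r]),rect(W[r&(H>.178)][:,:2]))
m=sub(H>.047,340,550,310,480);print("scene rim",np.nanmedian(H[m]),rect(W[m][:,:2]))
for m,ce,st in comps((H>.02)&(H<.04),100):
    q=W[m&(H>.02)];print(ce.round(),st[4],np.nanmedian(q[:,2]).round(3),np.nanmax(q[:,2]).round(3),rect(q[:,:2]))
E
```

```text
hi [411. 226.] 478 0.0313 (array([ 0.5328, -0.2793]), 50.4, 40.2, -13.7)
hi [326. 230.] 452 0.0317 (array([ 0.528 , -0.1054]), 51.3, 36.7, -1.4)
hi [373. 268.] 475 0.0317 (array([ 0.4475, -0.1991]), 48.4, 39.6, 9.4)
hi [329. 271.] 461 0.032 (array([ 0.4444, -0.1095]), 48.7, 38.2, -5.0)
hi [418. 275.] 495 0.0316 (array([ 0.4331, -0.2873]), 49.1, 41.0, -12.2)
plateH 0.00418131207669834 bench 0.0003157284296860137
plate (array([ 0.49  , -0.1945]), 273.2, 262.9, -89.7)
rim 0.05451180901409017 (array([0.5497, 0.2395]), 235.6, 198.1, -5.6) (array([0.5491, 0.2381]), 234.9, 198.1, -5.6)
drawer floor 0.006811333278287411
scanner 0.03565490650363744 (array([0.5982, 0.0125]), 151.2, 34.3, -18.4)
rest (array([0.6055, 0.008 ]), 181.9, 66.1, -16.6)
yellow [[0.54478835 0.03049761 0.036     ]]
cap top 0.18310425721801699 0.1873760456616109 (array([ 0.6596, -0.1778]), 26.7, 26.0, -26.7) (array([ 0.6589, -0.1774]), 27.9, 26.1, -28.6)
eye1 0.04262963688503027 (array([0.411 , 0.0297]), 36.7, 34.1, 88.9)
eye2 0.042180962209851985 (array([ 0.7903, -0.0245]), 36.6, 32.9, 66.6)
dish 0.03373657587290132 (arr
[... 1256 characters left out ...]
(array([ 0.4479, -0.1076]), 51.8, 42.0, -4.3)
[304. 283.] 476 0.03 0.035 (array([ 0.5314, -0.1046]), 51.4, 42.5, -2.3)
[398. 287.] 291 0.034 0.04 (array([0.4154, 0.0322]), 35.8, 35.4, -48.6)
[226. 307.] 309 0.027 0.04 (array([ 0.6704, -0.1661]), 66.4, 47.6, -35.2)
[321. 337.] 1593 0.034 0.039 (array([0.6053, 0.0158]), 149.5, 37.4, -17.7)
[453. 360.] 1408 0.03 0.04 (array([0.4975, 0.1899]), 278.0, 137.7, -45.3)
[220. 390.] 430 0.035 0.04 (array([ 0.7966, -0.0219]), 36.7, 34.5, -60.1)
[393. 438.] 710 0.03 0.04 (array([0.6684, 0.2265]), 187.5, 4.0, 84.4)
[494. 439.] 497 0.031 0.04 (array([0.5581, 0.338 ]), 228.2, 2.2, -5.6)
[254. 414.] 550 0.027 0.033 (array([0.7902, 0.0549]), 68.9, 68.1, 53.8)
```

Candidates (top view px): specimens are the cork boxes on the black plate, at (411,226), (326,230), (373,268), (329,271) and (418,275). Lookalikes are pink (478,216) and orange (469,269), (394,352), (438,374), all off the plate. I choose the five cork ones and will check them with a wrist close-up.

Request:
step_arm(
  motion=[
    [[2.1,3.0,0],[0,0,-0.045]],
    [[2.1,3.0,0],[0,0,-0.045]],
    [[2.1,3.0,0],[0,0,-0.045]],
    [[2.1,3.0,0],[0,0,-0.045]],
    [[2.1,3.0,0],[0,0,-0.045]],
    [[2.1,3.0,0],[0,0,-0.045]],
    [[2.1,3.0,0],[0,0,-0.045]],
    [[2.1,3.0,0],[0,0,-0.045]],
    [[2.1,3.0,0],[0,0,-0.045]],
    [[2.1,3.0,0],[0,0,-0.045]],
    [[0,0,0],[0,0,0]],
    [[0,0,0],[0,0,0]],
  ],
  grip=-1,
  force=40,
)

```text
time_s: 1.6
tcp_pos: [0.4354, -0.2017, 0.2561]
orientation: [[1.0, -0.026, -0.001], [-0.026, -1.0, -0.0], [-0.001, 0.0, -1.0]]
wrist_force: [-0.0, -0.7, -0.6]
finger_gap: 0.0854
finger_force: 0.0
```

```bash
cat > look.py <<'E'
import sys;from h import *
from bench import sensors,cams
def boxes(zone=(.33,.64,-.34,-.05),top=.032):
    "boxes in zone from top and scene views (ray onto plane at top)"
    for n in("top","scene"):
        p,z=cams.capture(n);c=cams.calibration(n);W=world(z,c);H=W[...,2]
        m=(W[...,0]>zone[0])&(W[...,0]<zone[1])&(W[...,1]>zone[2])&(W[...,1]<zone[3])&(H>top-.007)&(H<top+.006)
        for q,ce,st in comps(m,60):print(n,ce.round(),st[4],"h",np.nanmedian(H[q]).round(4),rect(W[q][:,:2]))
def wrist(name,h,zone=None):
    s=sensors.read_state();p,z=cams.capture("wrist");c=wristcal(s,cams.calibration("wrist"))
    cv2.imwrite(f"pics/{name}.png",p);return s,p,z,c,world(z,c)
E
python3 - <<'E'
from look import *
s,p,z,c,W=wrist("w1",0);print(s["tcp_pos"],s["orientation"][:,0],s["time_s"])
H=W[...,2]
for q,ce,st in comps((H>.02)&(H<.045)&(W[...,1]>-.35)&(W[...,1]<-.04)&(W[...,0]>.3),200):print(ce.round(),st[4],np.nanmedian(H[q]).round(4),rect(W[q][:,:2]))
print("plate",np.nanmedian(H[np.abs(H-.004)<.003]))
E
```

```text
[ 0.43541387 -0.20169094  0.25606231] [ 9.99660190e-01 -2.60575111e-02 -7.14411456e-04] 1.6
[416.  86.] 3109 0.0329 (array([ 0.5341, -0.2842]), 48.5, 38.7, -13.3)
[205.  98.] 3074 0.0328 (array([ 0.5294, -0.1093]), 48.1, 39.0, -3.3)
[320. 192.] 2410 0.0328 (array([ 0.4481, -0.2033]), 48.4, 37.9, 10.0)
[219. 198.] 2569 0.0327 (array([ 0.445, -0.113]), 48.5, 38.8, -5.2)
[420. 206.] 2517 0.0328 (array([ 0.4336, -0.2923]), 48.2, 38.8, -12.1)
[361. 336.] 264 0.0281 (array([ 0.3063, -0.2412]), 26.6, 12.5, 89.6)
plate 0.004126893760705493
```

View pics/w1.png

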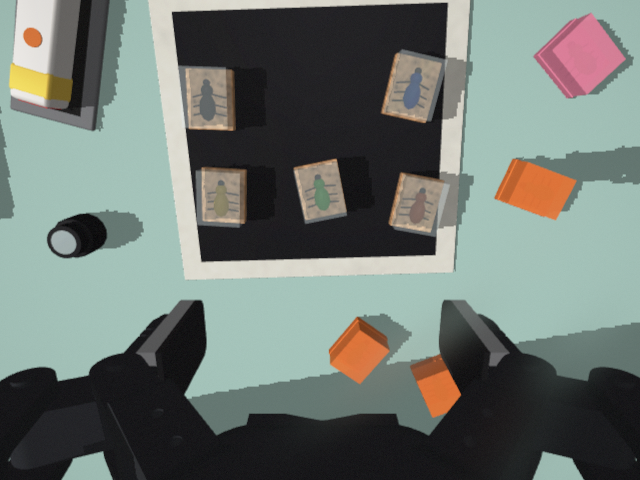

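The wrist view confirms five cork/beetle boxes at px (416,86), (205,98), (320,192), (219,198) and (420,206). The pink and orange blocks are off the plate. Three views agree to within a few mm and put the tops at 32 mm. Starting with the box at (219,198).

Request:
step_arm(
  motion=[
    [[0.3,3.0,0],[0,0,-0.02]],
    [[0.4,3.1,-2],[0,0,-0.02]],
    [[0.3,3.1,-4],[0,0,-0.02]],
    [[0,0,-4.5],[0,0,0]],
    [[0,0,-4.5],[0,0,0]],
    [[0,0,-3.5],[0,0,0]],
    [[0,0,-2.0],[0,0,0]],
    [[0,0,-1.5],[0,0,0]],
    [[0,0,-0.8],[0,0,0]],
    [[0,0,0],[0,0,0]],
  ],
)

```text
time_s: 2.9
tcp_pos: [0.4453, -0.1101, 0.028]
orientation: [[0.996, -0.088, -0.001], [-0.088, -0.996, 0.0], [-0.001, -0.0, -1.0]]
wrist_force: [0.3, 0.1, -0.0]
finger_gap: 0.0858
finger_force: 0.0
```

Request:
step_arm(
  motion=[
    [[0,0,0],[0,0,0]],
    [[0,0,0],[0,0,0]],
    [[0,0,0],[0,0,0]],
    [[0,0,0],[0,0,0]],
    [[0,0,0],[0,0,0]],
    [[0,0,0],[0,0,0]],
    [[0,0,0],[0,0,0]],
    [[0,0,0],[0,0,0]],
  ],
  grip=1,
  force=40,
)

```text
time_s: 3.9
tcp_pos: [0.4462, -0.1098, 0.029]
orientation: [[0.996, -0.087, 0.001], [-0.087, -0.996, -0.001], [0.001, 0.001, -1.0]]
wrist_force: [-0.5, 1.2, 5.9]
finger_gap: 0.0395
finger_force: 41.0
```

Request:
step_arm(
  motion=[
    [[0,0,1.5],[0,0,0]],
    [[0,0,3.5],[0,0,0]],
    [[0.6,1.3,4.0],[0,0,0]],
    [[1.7,3.7,2.0],[0,0,0]],
    [[2.1,4.5,0],[0,0,0]],
    [[2.1,4.5,0],[0,0,0]],
    [[2.1,4.5,0],[0,0,0]],
    [[2.1,4.5,0],[0,0,0]],
    [[2.1,4.5,0],[0,0,0]],
    [[2.1,4.5,0],[0,0,0]],
    [[1.9,4.0,0],[0,0,0]],
    [[1.1,2.5,0],[0,0,-0.01]],
  ],
)

```text
time_s: 5.4
tcp_pos: [0.6249, 0.2777, 0.1377]
orientation: [[0.995, -0.096, -0.0], [-0.096, -0.995, 0.0], [-0.0, -0.0, -1.0]]
wrist_force: [0.3, -1.0, -0.6]
finger_gap: 0.0394
finger_force: 40.5
```

Request:
step_arm(
  motion=[
    [[0,0,0],[0,0,0]],
    [[0,0,-3.0],[0,0,0]],
    [[0,0,-3.0],[0,0,0]],
    [[0,0,-2.0],[0,0,0]],
    [[0,0,-1.0],[0,0,0]],
    [[0,0,0],[0,0,0]],
  ],
)

```text
time_s: 6.15
tcp_pos: [0.6245, 0.2751, 0.0479]
orientation: [[0.995, -0.097, -0.001], [-0.097, -0.995, -0.0], [-0.001, 0.0, -1.0]]
wrist_force: [0.5, -0.2, -1.1]
finger_gap: 0.0394
finger_force: 27.1
```

Request:
step_arm(
  motion=[
    [[0,0,-0.8],[0,0,0]],
    [[0,0,-0.5],[0,0,0]],
    [[0,0,-0.3],[0,0,0]],
    [[0,0,0],[0,0,0]],
  ],
)

```text
time_s: 6.65
tcp_pos: [0.6248, 0.2755, 0.0326]
orientation: [[0.995, -0.097, 0.0], [-0.097, -0.995, 0.0], [0.0, -0.0, -1.0]]
wrist_force: [-0.2, -0.4, 1.5]
finger_gap: 0.0392
finger_force: 45.8
```

Request:
step_arm(
  motion=[
    [[0,0,0],[0,0,0]],
    [[0,0,0],[0,0,0]],
    [[0,0,0],[0,0,0]],
    [[0,0,1.0],[0,0,0]],
    [[0,0,3.0],[0,0,0]],
    [[0,0,4.0],[0,0,0]],
    [[-1.0,-2.0,1.0],[0,0,0]],
    [[-2.0,-4.5,0],[0,0,0]],
    [[-2.0,-4.5,0],[0,0,0]],
    [[-2.0,-4.5,0],[0,0,0]],
    [[-2.0,-4.5,0],[0,0,0]],
    [[-2.0,-4.5,0],[0,0,0]],
  ],
  grip=0.35,
)

```text
time_s: 8.15
tcp_pos: [0.5143, 0.0291, 0.123]
orientation: [[0.995, -0.097, 0.001], [-0.097, -0.995, -0.0], [0.001, 0.0, -1.0]]
wrist_force: [0.6, -0.6, -1.1]
finger_gap: 0.0391
finger_force: 45.9
```

Run:
```python
from look import *
boxes();print("drawer");boxes((.44,.66,.15,.34),.034)
```

```text
top [411. 226.] 450 h 0.0315 (array([ 0.5336, -0.2806]), 48.6, 39.0, -12.5)
top [326. 229.] 441 h 0.0316 (array([ 0.5289, -0.1057]), 48.6, 37.5, -2.8)
top [374. 268.] 461 h 0.0317 (array([ 0.4479, -0.1998]), 48.2, 38.4, 9.9)
top [418. 275.] 474 h 0.0316 (array([ 0.4332, -0.2889]), 48.3, 39.5, -12.2)
scene [277. 218.] 301 h 0.0304 (array([ 0.4367, -0.2878]), 50.1, 43.6, -15.7)
scene [300. 240.] 338 h 0.0305 (array([ 0.451 , -0.1981]), 52.7, 42.0, 12.9)
scene [243. 241.] 338 h 0.0303 (array([ 0.537 , -0.2789]), 49.2, 43.3, -12.8)
scene [304. 282.] 417 h 0.0304 (array([ 0.532 , -0.1051]), 50.9, 44.3, -4.1)
drawer
top [112. 216.] 251 h 0.0333 (array([0.5633, 0.3303]), 194.2, 3.9, -5.3)
scene [427. 343.] 168 h 0.0339 (array([0.4915, 0.1548]), 101.1, 3.6, -5.4)
scene [512. 374.] 270 h 0.0339 (array([0.4446, 0.2903]), 96.0, 6.6, 85.1)
scene [476. 453.] 187 h 0.0335 (array([0.5999, 0.3338]), 120.2, 2.1, -5.7)
```

My grip value still meant "closed", so the box is still held. Going back to set it down.

Request:
step_arm(
  motion=[
    [[2.0,4.5,0],[0,0,0]],
    [[2.0,4.5,0],[0,0,0]],
    [[2.0,4.5,0],[0,0,0]],
    [[2.0,4.5,0],[0,0,0]],
    [[2.0,4.5,0],[0,0,0]],
    [[1.0,2.0,-1.0],[0,0,0]],
    [[0,0,-3.0],[0,0,0]],
    [[0,0,-3.0],[0,0,0]],
    [[0,0,-1.3],[0,0,0]],
    [[0,0,-0.5],[0,0,0]],
    [[0,0,-0.2],[0,0,0]],
    [[0,0,0],[0,0,0]],
  ],
  grip=1,
)

```text
time_s: 9.85
tcp_pos: [0.6254, 0.2756, 0.0334]
orientation: [[0.995, -0.097, 0.002], [-0.097, -0.995, 0.0], [0.002, -0.001, -1.0]]
wrist_force: [0.4, -0.1, -0.5]
finger_gap: 0.0392
finger_force: 46.0
```

Request:
step_arm(
  motion=[
    [[0,0,0],[0,0,0]],
    [[0,0,0],[0,0,0]],
    [[0,0,0],[0,0,0]],
    [[0,0,0],[0,0,0]],
  ],
  grip=-0.4,
)

```text
time_s: 10.35
tcp_pos: [0.6253, 0.2737, 0.0336]
orientation: [[0.995, -0.098, 0.001], [-0.098, -0.995, -0.002], [0.001, 0.002, -1.0]]
wrist_force: [-0.7, -7.2, 2.2]
finger_gap: 0.0594
finger_force: 3.0
```

Request:
step_arm(
  motion=[
    [[0,0,1.0],[0,0,0]],
    [[0,0,3.0],[0,0,0]],
    [[0,0,4.0],[0,0,0]],
    [[-1.0,-2.7,1.5],[0,0,0.03]],
    [[-2.2,-6.0,0],[0,0,0.03]],
    [[-2.2,-6.0,0],[0,0,0.03]],
    [[-2.2,-6.0,0],[0,0,0.03]],
    [[-2.2,-6.0,0],[0,0,0.03]],
    [[-2.2,-6.0,0],[0,0,0.03]],
    [[-2.2,-6.0,0],[0,0,0.03]],
    [[-2.2,-5.5,0],[0,0,0.03]],
    [[-1.2,-3.2,0],[0,0,0.03]],
  ],
)

```text
time_s: 11.85
tcp_pos: [0.4512, -0.1933, 0.1286]
orientation: [[0.985, 0.171, 0.002], [0.171, -0.985, -0.002], [0.002, 0.002, -1.0]]
wrist_force: [0.9, -0.3, 0.5]
finger_gap: 0.0595
finger_force: 0.0
```

Run:
```python
from look import *
boxes();print("drawer");boxes((.46,.64,.16,.32),.034)
print(sensors.read_state()["tcp_pos"])
```

```text
top [326. 229.] 437 h 0.032 (array([ 0.529 , -0.1055]), 48.8, 36.8, -1.6)
top [370. 277.] 71 h 0.032 (array([ 0.4307, -0.196 ]), 25.1, 15.7, -81.3)
top [415. 283.] 121 h 0.0318 (array([ 0.4178, -0.285 ]), 37.9, 16.6, 77.6)
scene [277. 218.] 302 h 0.0305 (array([ 0.4368, -0.2869]), 50.9, 44.0, -14.8)
scene [300. 240.] 342 h 0.0307 (array([ 0.4506, -0.1985]), 52.5, 41.2, 9.9)
scene [243. 241.] 345 h 0.0304 (array([ 0.5375, -0.2789]), 50.8, 43.2, -11.6)
scene [304. 282.] 430 h 0.0305 (array([ 0.5321, -0.1039]), 51.8, 42.0, -6.1)
drawer
top [140. 188.] 384 h 0.0339 (array([0.6206, 0.2759]), 41.9, 40.1, -5.5)
scene [438. 437.] 597 h 0.033 (array([0.6211, 0.2777]), 39.9, 39.6, 85.7)
[ 0.45188192 -0.19112866  0.12816299]
```

Request:
step_arm(
  motion=[
    [[-0.2,-0.8,0],[0,0,0]],
    [[0,0,-3.0],[0,0,0]],
    [[0,0,-3.0],[0,0,0]],
    [[0,0,-2.0],[0,0,0]],
    [[0,0,-1.0],[0,0,0]],
    [[0,0,-0.5],[0,0,0]],
    [[0,0,0],[0,0,0]],
  ],
)

```text
time_s: 12.92
tcp_pos: [0.4499, -0.1986, 0.0325]
orientation: [[0.985, 0.172, 0.0], [0.172, -0.985, -0.0], [0.0, 0.0, -1.0]]
wrist_force: [0.4, -0.3, 0.4]
finger_gap: 0.0601
finger_force: 0.0
```

Request:
step_arm(
  motion=[
    [[0,0,0],[0,0,0]],
    [[0,0,0],[0,0,0]],
    [[0,0,0],[0,0,0]],
    [[0,0,0],[0,0,0]],
    [[0,0,0],[0,0,0]],
  ],
  grip=1,
)

```text
time_s: 13.55
tcp_pos: [0.4502, -0.1991, 0.0332]
orientation: [[0.985, 0.172, 0.002], [0.172, -0.985, -0.001], [0.001, 0.001, -1.0]]
wrist_force: [0.2, 1.1, 6.3]
finger_gap: 0.0395
finger_force: 41.4
```

Request:
step_arm(
  motion=[
    [[0,0,1.5],[0,0,0]],
    [[0,0,3.5],[0,0,-0.03]],
    [[0.3,1.3,4.0],[0,0,-0.03]],
    [[0.8,3.7,1.5],[0,0,-0.03]],
    [[1.1,5.0,0],[0,0,-0.03]],
    [[1.1,5.0,0],[0,0,-0.03]],
    [[1.1,5.0,0],[0,0,-0.03]],
    [[1.1,5.0,0],[0,0,-0.03]],
    [[1.1,5.0,0],[0,0,-0.03]],
    [[1.1,5.0,0],[0,0,-0.03]],
    [[1.1,5.0,0],[0,0,0]],
    [[0.9,4.2,0],[0,0,0]],
  ],
)

```text
time_s: 15.05
tcp_pos: [0.5466, 0.2453, 0.1381]
orientation: [[0.995, -0.096, 0.0], [-0.096, -0.995, 0.0], [0.0, -0.0, -1.0]]
wrist_force: [0.6, -0.1, -0.7]
finger_gap: 0.0394
finger_force: 40.7
```

Request:
step_arm(
  motion=[
    [[0.6,2.2,0],[0,0,0]],
    [[0.1,1.0,0],[0,0,0]],
    [[0,0,-3.0],[0,0,0]],
    [[0,0,-3.0],[0,0,0]],
    [[0,0,-1.5],[0,0,0]],
    [[0,0,0],[0,0,0]],
  ],
)

```text
time_s: 15.8
tcp_pos: [0.5529, 0.2746, 0.0616]
orientation: [[0.995, -0.098, -0.002], [-0.098, -0.995, -0.001], [-0.002, 0.001, -1.0]]
wrist_force: [-0.7, 0.2, -0.4]
finger_gap: 0.039
finger_force: 40.7
```

Request:
step_arm(
  motion=[
    [[0,0,-1.5],[0,0,0]],
    [[0,0,-0.7],[0,0,0]],
    [[0,0,-0.3],[0,0,0]],
    [[0,0,-0.1],[0,0,0]],
    [[0,0,0],[0,0,0]],
  ],
)

```text
time_s: 16.42
tcp_pos: [0.5538, 0.2754, 0.0365]
orientation: [[0.995, -0.097, 0.0], [-0.097, -0.995, 0.0], [0.0, -0.0, -1.0]]
wrist_force: [-0.2, -0.1, 0.0]
finger_gap: 0.0396
finger_force: 40.7
```

Request:
step_arm(
  motion=[
    [[0,0,0],[0,0,0]],
    [[0,0,0],[0,0,0]],
    [[0,0,0],[0,0,0]],
    [[0,0,1.0],[0,0,0]],
    [[0,0,3.0],[0,0,0]],
    [[0,0,4.0],[0,0,0]],
    [[-0.6,-2.2,1.5],[0,0,0]],
    [[-1.0,-5.0,0],[0,0,0]],
    [[-1.0,-5.0,0],[0,0,0]],
    [[-1.0,-5.0,0],[0,0,0]],
    [[-1.0,-5.0,0],[0,0,0]],
    [[-1.0,-5.0,0],[0,0,0]],
  ],
  grip=-0.3,
)

```text
time_s: 17.92
tcp_pos: [0.4975, 0.0018, 0.1323]
orientation: [[0.995, -0.097, 0.002], [-0.097, -0.995, -0.0], [0.002, 0.0, -1.0]]
wrist_force: [0.6, 0.4, -0.1]
finger_gap: 0.0553
finger_force: 0.0
```

Run:
```python
from look import *
boxes();print("drawer");boxes((.46,.655,.16,.32),.034)
print(sensors.read_state()["tcp_pos"])
```

```text
top [317. 221.] 440 h 0.0318 (array([ 0.5473, -0.0883]), 49.1, 37.9, -4.1)
top [411. 226.] 457 h 0.0316 (array([ 0.5337, -0.2804]), 48.7, 38.6, -13.7)
top [418. 275.] 475 h 0.0318 (array([ 0.4333, -0.2887]), 48.5, 38.9, -11.9)
scene [277. 218.] 303 h 0.0304 (array([ 0.4366, -0.2877]), 50.7, 45.6, -13.0)
scene [243. 241.] 336 h 0.0303 (array([ 0.5364, -0.2796]), 48.9, 43.7, -14.7)
scene [303. 292.] 439 h 0.0307 (array([ 0.5505, -0.0867]), 50.8, 40.9, -2.5)
drawer
top [141. 187.] 458 h 0.0337 (array([0.624 , 0.2757]), 48.7, 39.9, -6.0)
top [139. 221.] 469 h 0.0342 (array([0.5516, 0.2756]), 48.7, 39.8, -5.4)
scene [464. 410.] 737 h 0.0328 (array([0.5544, 0.2765]), 52.1, 39.9, -5.5)
scene [435. 440.] 828 h 0.0328 (array([0.6269, 0.2771]), 51.0, 39.6, -6.1)
[0.49782523 0.00259482 0.1320356 ]
```

One box was knocked aside: it's now at (0.549, -0.088), as both views confirm. Going there next.

Request:
step_arm(
  motion=[
    [[1.7,-3.0,0],[0,0,0.015]],
    [[1.7,-3.0,0],[0,0,0.015]],
    [[1.7,-3.0,0],[0,0,0.015]],
    [[0,0,-3.0],[0,0,0]],
    [[0,0,-3.0],[0,0,0]],
    [[0,0,-2.3],[0,0,0]],
    [[0,0,-1.0],[0,0,0]],
    [[0,0,-0.6],[0,0,0]],
    [[0,0,0],[0,0,0]],
  ],
  grip=-0.5,
)

```text
time_s: 19.25
tcp_pos: [0.549, -0.0863, 0.0326]
orientation: [[0.999, -0.052, 0.0], [-0.052, -0.999, -0.0], [0.0, 0.0, -1.0]]
wrist_force: [0.9, -0.9, -0.1]
finger_gap: 0.064
finger_force: 0.0
```

Request:
step_arm(
  motion=[
    [[0,0,0],[0,0,0]],
    [[0,0,0],[0,0,0]],
    [[0,0,0],[0,0,0]],
    [[0,0,0],[0,0,0]],
    [[0,0,0],[0,0,0]],
  ],
  grip=1,
)

```text
time_s: 19.88
tcp_pos: [0.5494, -0.0869, 0.0334]
orientation: [[0.999, -0.052, 0.002], [-0.052, -0.999, -0.001], [0.002, 0.001, -1.0]]
wrist_force: [0.7, 1.3, 5.9]
finger_gap: 0.0388
finger_force: 42.1
```

Request:
step_arm(
  motion=[
    [[0,0,1.5],[0,0,0]],
    [[0,0,3.5],[0,0,0]],
    [[-0.2,1.0,4.0],[0,0,-0.015]],
    [[-0.6,3.5,1.5],[0,0,-0.015]],
    [[-0.8,4.5,0],[0,0,-0.015]],
    [[-0.8,4.5,0],[0,0,0]],
    [[-0.8,4.5,0],[0,0,0]],
    [[-0.8,4.5,0],[0,0,0]],
    [[-0.8,4.5,0],[0,0,0]],
    [[-0.8,4.5,0],[0,0,0]],
    [[-0.6,3.5,0],[0,0,0]],
    [[-0.3,2.0,0],[0,0,0]],
  ],
)

```text
time_s: 21.38
tcp_pos: [0.483, 0.2849, 0.1379]
orientation: [[0.995, -0.095, 0.0], [-0.095, -0.995, 0.0], [0.0, -0.0, -1.0]]
wrist_force: [0.1, 0.2, -1.4]
finger_gap: 0.0394
finger_force: 41.4
```

Request:
step_arm(
  motion=[
    [[0,0,0],[0,0,0]],
    [[0,0,-3.0],[0,0,0]],
    [[0,0,-3.0],[0,0,0]],
    [[0,0,-1.5],[0,0,0]],
    [[0,0,0],[0,0,0]],
  ],
)

```text
time_s: 22.0
tcp_pos: [0.4833, 0.2823, 0.0615]
orientation: [[0.995, -0.098, -0.002], [-0.098, -0.995, -0.001], [-0.002, 0.001, -1.0]]
wrist_force: [-0.1, 0.1, -0.3]
finger_gap: 0.0395
finger_force: 41.4
```

Request:
step_arm(
  motion=[
    [[0,0,-1.5],[0,0,0]],
    [[0,0,-0.7],[0,0,0]],
    [[0,0,-0.3],[0,0,0]],
    [[0,0,0],[0,0,0]],
    [[0,0,0],[0,0,0]],
  ],
)

```text
time_s: 22.62
tcp_pos: [0.4838, 0.2835, 0.0376]
orientation: [[0.995, -0.097, 0.001], [-0.097, -0.995, 0.0], [0.001, -0.0, -1.0]]
wrist_force: [0.1, 0.3, -0.1]
finger_gap: 0.0392
finger_force: 41.4
```

Request:
step_arm(
  motion=[
    [[0,0,0],[0,0,0]],
    [[0,0,0],[0,0,0]],
    [[0,0,0],[0,0,0]],
    [[0,0,1.0],[0,0,0]],
    [[0,0,3.0],[0,0,0]],
    [[0,0,4.0],[0,0,0]],
    [[-0.2,-2.2,1.5],[0,0,0]],
    [[-0.4,-5.0,0],[0,0,0]],
    [[-0.4,-5.0,0],[0,0,0]],
    [[-0.4,-5.0,0],[0,0,0]],
    [[-0.4,-5.0,0],[0,0,0]],
    [[-0.4,-5.0,0],[0,0,0]],
  ],
  grip=-0.3,
)

```text
time_s: 24.12
tcp_pos: [0.4603, 0.0092, 0.1322]
orientation: [[0.995, -0.097, -0.001], [-0.097, -0.995, -0.0], [-0.001, 0.0, -1.0]]
wrist_force: [0.7, 0.4, 0.9]
finger_gap: 0.0554
finger_force: 0.0
```

Request:
step_arm(
  motion=[
    [[-0.4,-5.0,0],[0,0,-0.02]],
    [[-0.4,-5.0,0],[0,0,-0.02]],
    [[-0.4,-5.0,0],[0,0,-0.02]],
    [[-0.4,-5.0,0],[0,0,-0.02]],
    [[-0.4,-5.0,0],[0,0,-0.02]],
    [[-0.2,-3.0,0],[0,0,-0.02]],
    [[0,0,0],[0,0,0]],
  ],
)

```text
time_s: 25.0
tcp_pos: [0.4383, -0.2711, 0.132]
orientation: [[0.976, -0.219, -0.0], [-0.219, -0.976, -0.0], [-0.0, 0.0, -1.0]]
wrist_force: [-0.5, 0.3, -0.3]
finger_gap: 0.0553
finger_force: 0.0
```

Run:
```python
from look import *
boxes();print("drawer");boxes((.45,.655,.16,.325),.034)
print(sensors.read_state()["tcp_pos"])
```

```text
top [411. 226.] 451 h 0.0316 (array([ 0.5338, -0.2805]), 49.4, 38.5, -14.1)
scene [277. 218.] 306 h 0.0302 (array([ 0.4368, -0.2879]), 50.6, 45.5, -13.3)
scene [243. 241.] 338 h 0.0303 (array([ 0.5371, -0.2787]), 49.9, 48.6, -11.5)
drawer
top [140. 187.] 451 h 0.034 (array([0.6241, 0.2753]), 48.6, 39.9, -5.7)
top [139. 221.] 477 h 0.034 (array([0.5515, 0.2753]), 48.5, 40.5, -5.7)
top [134. 255.] 487 h 0.0342 (array([0.4821, 0.2837]), 48.1, 39.9, -5.7)
scene [493. 387.] 673 h 0.0329 (array([0.4854, 0.2848]), 50.9, 39.7, -5.0)
scene [464. 410.] 745 h 0.0329 (array([0.5548, 0.2769]), 50.4, 40.2, -5.5)
scene [435. 440.] 827 h 0.0329 (array([0.6266, 0.2768]), 51.2, 39.6, -5.7)
[ 0.43898375 -0.26749464  0.13207623]
```

Request:
step_arm(
  motion=[
    [[-0.4,-1.9,0],[0,0,0]],
    [[0,0,-3.0],[0,0,0]],
    [[0,0,-3.0],[0,0,0]],
    [[0,0,-2.3],[0,0,0]],
    [[0,0,-1.0],[0,0,0]],
    [[0,0,-0.6],[0,0,0]],
    [[0,0,0],[0,0,0]],
  ],
  grip=-0.5,
)

```text
time_s: 26.08
tcp_pos: [0.4358, -0.2879, 0.0336]
orientation: [[0.977, -0.215, 0.0], [-0.215, -0.977, -0.0], [0.0, 0.0, -1.0]]
wrist_force: [-0.3, 0.4, 0.3]
finger_gap: 0.0644
finger_force: 0.0
```

Request:
step_arm(
  motion=[
    [[0,0,0],[0,0,0]],
    [[0,0,0],[0,0,0]],
    [[0,0,0],[0,0,0]],
    [[0,0,0],[0,0,0]],
    [[0,0,0],[0,0,0]],
  ],
  grip=1,
)

```text
time_s: 26.7
tcp_pos: [0.4362, -0.2882, 0.0343]
orientation: [[0.977, -0.215, 0.001], [-0.215, -0.977, -0.001], [0.002, 0.001, -1.0]]
wrist_force: [0.1, -0.1, 5.6]
finger_gap: 0.0394
finger_force: 41.8
```

Request:
step_arm(
  motion=[
    [[0,0,1.5],[0,0,0]],
    [[0,0,3.5],[0,0,0]],
    [[0.4,1.1,4.0],[0,0,0.03]],
    [[1.2,3.2,1.5],[0,0,0.03]],
    [[1.8,4.8,0],[0,0,0.03]],
    [[1.8,4.8,0],[0,0,0.03]],
    [[1.8,4.8,0],[0,0,0]],
    [[1.8,4.8,0],[0,0,0]],
    [[1.8,4.8,0],[0,0,0]],
    [[1.8,4.8,0],[0,0,0]],
    [[1.8,4.8,0],[0,0,0]],
    [[1.8,4.8,0],[0,0,0]],
  ],
)

```text
time_s: 28.2
tcp_pos: [0.5958, 0.1411, 0.1392]
orientation: [[0.995, -0.097, 0.0], [-0.097, -0.995, -0.0], [0.0, 0.0, -1.0]]
wrist_force: [1.2, -0.4, -0.7]
finger_gap: 0.0395
finger_force: 41.1
```

Request:
step_arm(
  motion=[
    [[1.3,3.5,0],[0,0,0]],
    [[0.7,1.9,0],[0,0,0]],
    [[0,0,0],[0,0,0]],
    [[0,0,-3.0],[0,0,0]],
    [[0,0,-3.0],[0,0,0]],
    [[0,0,-1.5],[0,0,0]],
    [[0,0,0],[0,0,0]],
  ],
)

```text
time_s: 29.08
tcp_pos: [0.6148, 0.1922, 0.0624]
orientation: [[0.995, -0.098, -0.003], [-0.098, -0.995, -0.001], [-0.002, 0.001, -1.0]]
wrist_force: [0.2, 0.3, -0.4]
finger_gap: 0.0392
finger_force: 41.1
```

Request:
step_arm(
  motion=[
    [[0,0,-1.5],[0,0,0]],
    [[0,0,-0.7],[0,0,0]],
    [[0,0,-0.3],[0,0,0]],
    [[0,0,0],[0,0,0]],
    [[0,0,0],[0,0,0]],
  ],
)

```text
time_s: 29.7
tcp_pos: [0.6159, 0.1935, 0.0387]
orientation: [[0.995, -0.097, 0.001], [-0.097, -0.995, 0.0], [0.001, -0.0, -1.0]]
wrist_force: [-0.2, -0.4, -0.7]
finger_gap: 0.0397
finger_force: 41.1
```

Request:
step_arm(
  motion=[
    [[0,0,0],[0,0,0]],
    [[0,0,0],[0,0,0]],
    [[0,0,0],[0,0,0]],
    [[0,0,1.0],[0,0,0]],
    [[0,0,3.0],[0,0,0]],
    [[0,0,4.0],[0,0,0]],
    [[-0.3,-2.2,1.5],[0,0,0]],
    [[-0.8,-5.0,0],[0,0,0]],
    [[-0.8,-5.0,0],[0,0,0]],
    [[-0.8,-5.0,0],[0,0,0]],
    [[-0.8,-5.0,0],[0,0,0]],
    [[-0.8,-5.0,0],[0,0,0]],
  ],
  grip=-0.3,
)

```text
time_s: 31.2
tcp_pos: [0.5711, -0.0812, 0.1329]
orientation: [[0.995, -0.098, -0.001], [-0.098, -0.995, -0.0], [-0.001, 0.0, -1.0]]
wrist_force: [0.6, -0.1, -0.5]
finger_gap: 0.0555
finger_force: 0.0
```

Request:
step_arm(
  motion=[
    [[-0.8,-5.0,0],[0,0,-0.035]],
    [[-0.8,-5.0,0],[0,0,-0.035]],
    [[-0.8,-5.0,0],[0,0,-0.035]],
    [[-0.8,-5.0,0],[0,0,-0.03]],
    [[-0.6,0,0],[0,0,0]],
    [[0,0,0],[0,0,0]],
  ],
)

```text
time_s: 31.95
tcp_pos: [0.533, -0.2787, 0.1327]
orientation: [[0.973, -0.232, -0.002], [-0.232, -0.973, 0.001], [-0.002, -0.001, -1.0]]
wrist_force: [-0.7, 0.6, -0.4]
finger_gap: 0.0556
finger_force: 0.0
```

Run:
```python
from look import *
boxes();print("drawer");boxes((.45,.655,.17,.325),.034)
print(sensors.read_state()["tcp_pos"])
```

```text
scene [243. 241.] 343 h 0.0304 (array([ 0.5368, -0.2796]), 49.2, 44.7, -15.9)
drawer
top [141. 186.] 455 h 0.0341 (array([0.6241, 0.2759]), 48.5, 40.1, -4.5)
top [180. 191.] 456 h 0.0341 (array([0.6134, 0.194 ]), 49.0, 40.1, -6.2)
top [139. 221.] 474 h 0.0342 (array([0.5513, 0.2756]), 48.4, 40.2, -5.3)
top [134. 255.] 477 h 0.0342 (array([0.4821, 0.2835]), 48.0, 39.5, -5.5)
scene [493. 387.] 675 h 0.0329 (array([0.485, 0.285]), 53.2, 39.3, -5.1)
scene [397. 402.] 711 h 0.0328 (array([0.6165, 0.195 ]), 50.4, 39.9, -5.5)
scene [464. 410.] 740 h 0.0329 (array([0.5546, 0.2768]), 51.2, 39.4, -5.5)
scene [435. 440.] 820 h 0.0328 (array([0.6268, 0.2772]), 51.0, 39.6, -6.3)
[ 0.53472623 -0.27740704  0.13330934]
```

Request:
step_arm(
  motion=[
    [[0,-0.3,0],[0,0,-0.01]],
    [[0,0,-3.0],[0,0,0]],
    [[0,0,-3.0],[0,0,0]],
    [[0,0,-2.4],[0,0,0]],
    [[0,0,-1.0],[0,0,0]],
    [[0,0,-0.6],[0,0,0]],
    [[0,0,0],[0,0,0]],
  ],
  grip=-0.5,
)

```text
time_s: 33.02
tcp_pos: [0.5349, -0.2817, 0.0336]
orientation: [[0.971, -0.24, 0.0], [-0.24, -0.971, -0.0], [0.001, 0.0, -1.0]]
wrist_force: [0.3, -0.5, -0.4]
finger_gap: 0.0641
finger_force: 0.0
```

Request:
step_arm(
  motion=[
    [[0,0,0],[0,0,0]],
    [[0,0,0],[0,0,0]],
    [[0,0,0],[0,0,0]],
    [[0,0,0],[0,0,0]],
    [[0,0,0],[0,0,0]],
  ],
  grip=1,
)

```text
time_s: 33.65
tcp_pos: [0.5353, -0.2822, 0.0344]
orientation: [[0.971, -0.24, 0.002], [-0.24, -0.971, -0.001], [0.002, 0.001, -1.0]]
wrist_force: [-0.1, -0.2, 5.2]
finger_gap: 0.0388
finger_force: 42.4
```

Request:
step_arm(
  motion=[
    [[0,0,1.5],[0,0,0]],
    [[0,0,3.5],[0,0,0]],
    [[0,1.1,4.0],[0,0,0.035]],
    [[-0.2,3.2,1.5],[0,0,0.035]],
    [[-0.2,4.8,0],[0,0,0.035]],
    [[-0.2,4.8,0],[0,0,0.035]],
    [[-0.2,4.8,0],[0,0,0]],
    [[-0.3,4.8,0],[0,0,0]],
    [[-0.3,4.8,0],[0,0,0]],
    [[-0.3,4.8,0],[0,0,0]],
    [[-0.3,4.8,0],[0,0,0]],
    [[-0.3,4.8,0],[0,0,0]],
  ],
)

```text
time_s: 35.15
tcp_pos: [0.5113, 0.1469, 0.1391]
orientation: [[0.995, -0.102, 0.001], [-0.102, -0.995, 0.0], [0.001, -0.0, -1.0]]
wrist_force: [0.6, 0.7, -1.1]
finger_gap: 0.0396
finger_force: 41.8
```

Request:
step_arm(
  motion=[
    [[0,3.7,0],[0,0,0]],
    [[0,2.0,0],[0,0,0]],
    [[0,0,0],[0,0,0]],
    [[0,0,-3.0],[0,0,0]],
    [[0,0,-3.0],[0,0,0]],
    [[0,0,-1.5],[0,0,0]],
    [[0,0,0],[0,0,0]],
  ],
)

```text
time_s: 36.02
tcp_pos: [0.5111, 0.2013, 0.0625]
orientation: [[0.995, -0.103, -0.002], [-0.103, -0.995, -0.001], [-0.002, 0.001, -1.0]]
wrist_force: [0.4, -0.9, -0.3]
finger_gap: 0.0394
finger_force: 41.7
```

Request:
step_arm(
  motion=[
    [[0,0,-1.5],[0,0,0]],
    [[0,0,-0.7],[0,0,0]],
    [[0,0,-0.3],[0,0,0]],
    [[0,0,0],[0,0,0]],
    [[0,0,0],[0,0,0]],
  ],
)

```text
time_s: 36.65
tcp_pos: [0.5118, 0.2025, 0.0386]
orientation: [[0.995, -0.102, 0.001], [-0.102, -0.995, 0.0], [0.001, -0.0, -1.0]]
wrist_force: [-0.4, 0.4, -1.5]
finger_gap: 0.0389
finger_force: 41.7
```

Request:
step_arm(
  motion=[
    [[0,0,0],[0,0,0]],
    [[0,0,0],[0,0,0]],
    [[0,0,0],[0,0,0]],
    [[0,0,1.0],[0,0,0]],
    [[0,0,3.0],[0,0,0]],
    [[0,0,4.0],[0,0,0]],
    [[0,-2.2,4.0],[0,0,0]],
    [[1.0,-5.0,4.0],[0,0,0]],
    [[1.0,-5.0,4.0],[0,0,0]],
    [[1.0,-5.0,3.0],[0,0,0]],
    [[1.0,-5.0,0],[0,0,0]],
    [[0,0,0],[0,0,0]],
  ],
  grip=-0.3,
)

```text
time_s: 38.15
tcp_pos: [0.5515, -0.0196, 0.2665]
orientation: [[0.994, -0.107, 0.002], [-0.107, -0.994, -0.001], [0.002, 0.001, -1.0]]
wrist_force: [-0.4, -0.0, -0.9]
finger_gap: 0.0552
finger_force: 0.0
```

Run:
```python
from look import *
boxes();print("drawer");boxes((.45,.655,.17,.325),.034)
print(sensors.read_state()["tcp_pos"])
for n in("top","scene"):
    p,z=cams.capture(n);c=cams.calibration(n);W=world(z,c);hsv=cv2.cvtColor(p,cv2.COLOR_BGR2HSV)
    m=((hsv[...,0]<6)|(hsv[...,0]>174))&(hsv[...,1]>130)&(W[...,2]>.17)&(W[...,2]<.2);H=W[...,2]
    t=m&(H>.181);print(n,m.sum(),np.nanmedian(H[t]),rect(W[t][:,:2]))
    cv2.imwrite(f"pics/{n}1.png",p)
# label-side face line (rim -y edge) and scanner again
s,p,z,c,W=wrist("w2",0)
```

```text
drawer
top [185. 192.] 230 h 0.0335 (array([0.6126, 0.1856]), 48.9, 23.0, -7.0)
top [174. 241.] 472 h 0.0342 (array([0.51  , 0.2026]), 48.2, 39.2, -6.2)
scene [441. 368.] 630 h 0.0329 (array([0.5132, 0.2037]), 51.1, 40.5, -4.8)
scene [493. 387.] 684 h 0.0329 (array([0.4857, 0.285 ]), 51.8, 39.6, -4.5)
scene [397. 403.] 723 h 0.0327 (array([0.6173, 0.1953]), 50.6, 40.2, -4.6)
scene [464. 410.] 742 h 0.0328 (array([0.5543, 0.2766]), 51.7, 39.9, -6.6)
scene [435. 440.] 825 h 0.0328 (array([0.6275, 0.2768]), 50.1, 39.4, -5.6)
[ 0.55042329 -0.01505418  0.26544922]
top 219 0.1836738546561138 (array([ 0.6598, -0.1779]), 26.6, 26.3, -53.7)
scene 233 0.18283876813535038 (array([ 0.6653, -0.1739]), 29.9, 27.2, 53.0)
```

View pics/w2.png

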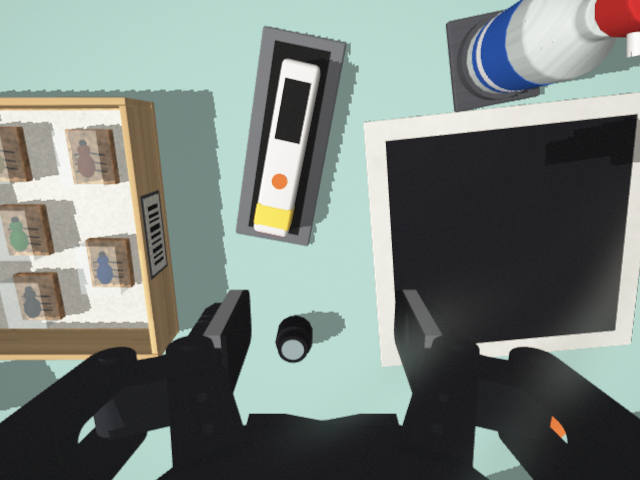

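View w2: the plate is empty, all five boxes sit upright in the drawer, the label is at px (152,235) and the scanner at (285,150), nose towards me. Next is the cap.

Request:
step_arm(
  motion=[
    [[2.2,-3.2,0],[0,0,0]],
    [[2.2,-3.2,0],[0,0,0]],
    [[2.2,-3.2,0],[0,0,0]],
    [[2.2,-3.2,0],[0,0,0]],
    [[2.3,-3.2,0],[0,0,0]],
    [[0,0,0],[0,0,0]],
    [[0,0,-2.0],[0,0,0]],
    [[0,0,-2.0],[0,0,0]],
    [[0,0,0],[0,0,0]],
    [[0,0,0],[0,0,0]],
  ],
  grip=1,
)

```text
time_s: 39.75
tcp_pos: [0.6621, -0.1752, 0.2264]
orientation: [[0.995, -0.101, 0.001], [-0.101, -0.995, -0.0], [0.001, 0.0, -1.0]]
wrist_force: [-0.4, 0.2, -0.4]
finger_gap: 0.0004
finger_force: 0.0
```

Run:
```python
from look import *
s=sensors.read_state();print(s["tcp_pos"],s["wrist_force"],s["finger_gap"])
p,z=cams.capture("wrist");cv2.imwrite("pics/w3.png",p[150:480,120:520])
```

```text
[ 0.66209926 -0.17521458  0.2264329 ] [-0.44739959  0.21343806 -0.35665695] 0.00044379534265024404
```

View pics/w3.png

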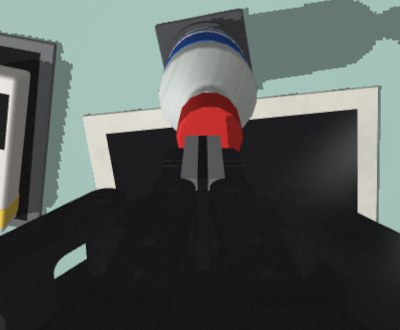

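Request:
step_arm(
  motion=[
    [[0,-0.2,-0.8],[0,0,0]],
    [[0,0,-0.8],[0,0,0]],
    [[0,0,-0.3],[0,0,0]],
    [[0,0,-0.3],[0,0,0]],
    [[0,0,0],[0,0,0]],
  ],
)

```text
time_s: 40.42
tcp_pos: [0.6618, -0.1782, 0.2037]
orientation: [[0.995, -0.102, -0.0], [-0.102, -0.995, -0.0], [-0.0, 0.0, -1.0]]
wrist_force: [-1.3, -0.1, 3.5]
finger_gap: 0.0001
finger_force: 1.8
```

Request:
step_arm(
  motion=[
    [[0,0,-0.2],[0,0,0]],
    [[0,0,-0.2],[0,0,0]],
    [[0,0,-0.1],[0,0,0]],
    [[0,0,0],[0,0,0]],
    [[0,0,0],[0,0,0]],
  ],
)

```text
time_s: 41.05
tcp_pos: [0.6618, -0.1782, 0.2009]
orientation: [[0.995, -0.102, 0.002], [-0.102, -0.995, -0.001], [0.002, 0.001, -1.0]]
wrist_force: [-5.9, 2.0, 13.5]
finger_gap: 0.0001
finger_force: 6.8
```

Request:
step_arm(
  motion=[
    [[0,0,0.5],[0,0,0]],
    [[0,0,1.5],[0,0,0]],
    [[0,0,3.0],[0,0,0]],
    [[-0.6,1.9,0],[0,0,0.18]],
    [[-0.7,1.9,0],[0,0,0.18]],
    [[-0.7,1.9,0],[0,0,0.18]],
    [[-0.7,1.9,0],[0,0,0.18]],
    [[-0.7,1.9,0],[0,0,0.18]],
    [[-0.7,1.9,0],[0,0,0.18]],
    [[-0.7,1.9,0],[0,0,0.18]],
    [[-0.7,1.9,0],[0,0,0.18]],
    [[-0.7,1.9,0],[0,0,0.18]],
  ],
)

```text
time_s: 42.55
tcp_pos: [0.5999, -0.0063, 0.2486]
orientation: [[0.047, 0.999, 0.0], [0.999, -0.047, 0.0], [0.0, 0.0, -1.0]]
wrist_force: [0.2, -0.1, 0.2]
finger_gap: -0.0002
finger_force: 0.0
```

Request:
step_arm(
  motion=[
    [[0,1.8,0],[0,0,0.18]],
    [[0,0,0],[0,0,0.18]],
    [[0,0,0],[0,0,0.18]],
    [[0,0,0],[0,0,0.18]],
    [[0,0,0],[0,0,0.18]],
    [[0,0,0],[0,0,0.18]],
    [[0,0,0],[0,0,0.18]],
    [[0,0,0],[0,0,0.05]],
    [[0,0,0],[0,0,0]],
    [[0,0,0],[0,0,0]],
  ],
  grip=-1,
)

```text
time_s: 43.8
tcp_pos: [0.6, 0.011, 0.2485]
orientation: [[-0.951, 0.31, 0.0], [0.31, 0.951, 0.0], [-0.0, 0.0, -1.0]]
wrist_force: [0.2, 0.6, 0.1]
finger_gap: 0.0854
finger_force: 0.0
```

```bash
cat > meas.py <<'E'
from look import *
s,p,z,c,W=wrist("w4",0);H=W[...,2];hsv=cv2.cvtColor(p,cv2.COLOR_BGR2HSV)
print(s["tcp_pos"],np.degrees(np.arctan2(s["orientation"][1,0],s["orientation"][0,0])))
near=(np.hypot(W[...,0]-.603,W[...,1]-.012)<.13)
def tall(H,near,tag):
    m=near&(H>.028)&(H<.045)
    for q,ce,st in comps(m,300):print(tag,"scanner",ce.round(),np.nanmedian(H[q]).round(4),rect(W[q][:,:2]))
tall(H,near,"w")
m=near&(p.max(2)<110)&(H<.012)&(H>.003)
for q,ce,st in comps(m,300):print("rest",ce.round(),np.nanmedian(H[q]).round(4),rect(W[q][:,:2]))
y=near&(hsv[...,0]>18)&(hsv[...,0]<35)&(hsv[...,1]>120);print("yellow",np.nanmedian(W[y],0))
for n in("top","scene"):
    p,z=cams.capture(n);c=cams.calibration(n);W=world(z,c);H=W[...,2]
    tall(H,np.hypot(W[...,0]-.603,W[...,1]-.012)<.13,n)
    m=(H>.181)&(H<.19)&(np.hypot(W[...,0]-.662,W[...,1]+.176)<.03);print("cap H",np.nanmedian(H[m]) if m.any() else None)
    m=(H>.047)&(H<.062)&(np.abs(W[...,0]-.55)<.17)&(np.abs(W[...,1]-.24)<.15);print("rim",rect(W[m][:,:2]))
E
python3 meas.py
```

```text
[0.59999794 0.010986   0.24852681] 161.96017472801088
w scanner [326. 206.] 0.037 (array([0.6005, 0.0105]), 148.9, 32.4, -18.0)
w scanner [468. 177.] 0.0369 (array([0.6108, 0.1329]), 94.2, 2.8, -4.5)
rest [323. 216.] 0.0071 (array([0.607 , 0.0085]), 188.3, 72.7, -16.4)
rest [205. 207.] 0.0053 (array([ 0.5576, -0.0994]), 87.3, 35.9, -0.6)
yellow [0.54573481 0.02783329 0.03724112]
top scanner [269. 200.] 0.0358 (array([0.5865, 0.0123]), 125.9, 27.2, -14.5)
cap H 0.18346631412941108
rim (array([0.6059, 0.1882]), 113.5, 105.4, -5.0)
scene scanner [321. 336.] 0.0346 (array([0.6045, 0.015 ]), 149.2, 36.2, -18.2)
cap H 0.18285395719236083
rim (array([0.5516, 0.2406]), 239.1, 197.1, -5.5)
```

View pics/w4.png

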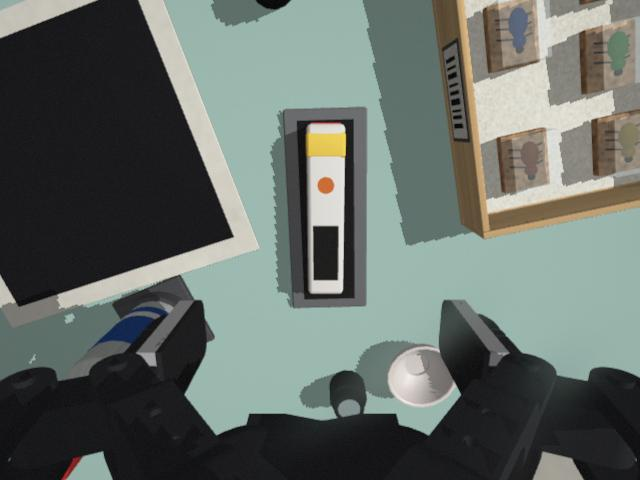

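View w4: the scanner at px (326,206) is centred on its rest, with the nose (yellow, 326,145) towards the camera. The cap has sprung back to 183 mm. Now grasping the scanner.

Request:
step_arm(
  motion=[
    [[0.1,0.1,-4.0],[0,0,0]],
    [[0,0,-4.5],[0,0,0]],
    [[0,0,-4.5],[0,0,0]],
    [[0,0,-4.0],[0,0,0]],
    [[0,0,-2.5],[0,0,0]],
    [[0,0,-1.3],[0,0,0]],
    [[0,0,-0.6],[0,0,0]],
    [[0,0,0],[0,0,0]],
  ],
  grip=-0.4,
)

```text
time_s: 44.95
tcp_pos: [0.6014, 0.0118, 0.035]
orientation: [[-0.951, 0.309, 0.001], [0.309, 0.951, -0.0], [-0.001, 0.0, -1.0]]
wrist_force: [0.2, 0.1, 0.5]
finger_gap: 0.0597
finger_force: 0.0
```

Request:
step_arm(
  motion=[
    [[0,0,0],[0,0,0]],
    [[0,0,0],[0,0,0]],
    [[0,0,0],[0,0,0]],
    [[0,0,0],[0,0,0]],
    [[0,0,0],[0,0,0]],
    [[0,0,0],[0,0,0]],
    [[0,0,0],[0,0,0]],
  ],
  grip=1,
  force=60,
)

```text
time_s: 45.82
tcp_pos: [0.6018, 0.0118, 0.0358]
orientation: [[-0.951, 0.309, 0.002], [0.309, 0.951, -0.0], [-0.002, 0.0, -1.0]]
wrist_force: [0.1, -0.1, 7.1]
finger_gap: 0.0309
finger_force: 61.4
```

Request:
step_arm(
  motion=[
    [[0,0,1.0],[0,0,0]],
    [[0,0,3.0],[0,0,0]],
    [[0,0,4.0],[0,0,0]],
    [[-0.9,-0.3,0],[0,0,-0.15]],
    [[-0.9,-0.3,0],[0,0,-0.15]],
    [[-0.9,-0.3,0],[0,0,-0.15]],
    [[-0.9,-0.3,0],[0,0,-0.15]],
    [[-0.9,-0.3,0],[0,0,-0.15]],
    [[-0.9,-0.3,0],[0,0,-0.15]],
    [[-0.9,-0.3,0],[0,0,-0.15]],
    [[-0.9,-0.2,0],[0,0,-0.15]],
    [[-0.4,0,0],[0,0,-0.15]],
  ],
)

```text
time_s: 47.32
tcp_pos: [0.5241, -0.0111, 0.1147]
orientation: [[0.098, 0.995, -0.001], [0.995, -0.098, 0.0], [-0.0, -0.001, -1.0]]
wrist_force: [-0.2, -0.2, -1.2]
finger_gap: 0.0311
finger_force: 60.6
```

Request:
step_arm(
  motion=[
    [[0,0,-2.0],[0,0,0]],
    [[0,0,-2.0],[0,0,0]],
    [[0,0,-1.5],[0,0,0]],
    [[0,0,0],[0,0,0]],
    [[0,0,0],[0,0,0]],
  ],
)

```text
time_s: 47.95
tcp_pos: [0.5253, -0.0112, 0.06]
orientation: [[0.093, 0.996, 0.001], [0.996, -0.093, -0.0], [-0.0, 0.001, -1.0]]
wrist_force: [0.2, 0.6, -0.9]
finger_gap: 0.031
finger_force: 60.6
```

```bash
cat > aim.py <<'E'
from look import *
s,p,z,c,W=wrist("w5",0);O=s["orientation"];T=s["tcp_pos"];print(T,"yaw",np.degrees(np.arctan2(O[1,0],O[0,0])),s["finger_gap"],s["finger_force"])
def ana(n,p,W):
    H=W[...,2];hsv=cv2.cvtColor(p,cv2.COLOR_BGR2HSV)
    y=(hsv[...,0]>18)&(hsv[...,0]<35)&(hsv[...,1]>140)&(np.hypot(W[...,0]-T[0],W[...,1]-T[1])<.12)&(H>T[2]-.03)&(H<T[2]+.03)
    if y.sum()>20:print(n,"yellow",y.sum(),np.nanmedian(W[y],0).round(4),"z95",np.nanpercentile(H[y],90).round(4),rect(W[y][:,:2]))
    w=(hsv[...,1]<60)&(hsv[...,2]>110)&(np.hypot(W[...,0]-T[0],W[...,1]-T[1])<.1)&(H>T[2]-.012)&(H<T[2]+.012)
    for q,ce,st in comps(w,40):
        X=W[q];X=X[np.isfinite(X).all(1)];A=np.c_[X[:,:2]-T[:2],np.ones(len(X))];k=np.linalg.lstsq(A,X[:,2],rcond=None)[0]
        print(n,"white",ce.round(),len(X),X.mean(0).round(4),"slope deg",np.degrees(k[:2]).round(2),"h@tcp",k[2].round(4),rect(X[:,:2]))
ana("wrist",p,W)
H=W[...,2]
m=(np.abs(W[...,0]-.54)<.08)&(np.abs(W[...,1]-.143)<.02)&(H>.012)&(H<.052);hs=cv2.cvtColor(p,cv2.COLOR_BGR2HSV)
l=m&(hs[...,1]<70)
for q,ce,st in comps(cv2.morphologyEx(l.astype(np.uint8),cv2.MORPH_CLOSE,np.ones((9,9))),150):
    X=W[q];X=X[np.isfinite(X).all(1)];print("label?",ce.round(),len(X),X.min(0).round(4),X.max(0).round(4),np.median(X,0).round(4),"dir",np.degrees(np.arctan(np.polyfit(X[:,0],X[:,1],1)[0])).round(2))
for n in("top","scene"):
    p,z=cams.capture(n);ana(n,p,world(z,cams.calibration(n)));cv2.imwrite(f"pics/{n}5.png",p)
E
python3 aim.py
```

```text
[ 0.52530506 -0.01115997  0.0599647 ] yaw 84.67447082325377 0.03095646144743111 60.57584524154663
wrist yellow 6854 [0.5291 0.0438 0.0615] z95 0.0623 (array([0.5291, 0.0435]), 33.1, 19.9, -5.1)
wrist white [322. 119.] 2713 [0.5302 0.0565 0.0604] slope deg [ -1.5  -19.24] h@tcp 0.0832 (array([0.5301, 0.0566]), 31.6, 7.4, -5.3)
wrist white [322. 289.] 16716 [0.5253 0.0035 0.0608] slope deg [0.13 0.16] h@tcp 0.0608 (array([ 0.5244, -0.0044]), 79.1, 44.3, 82.2)
top yellow 115 [0.5229 0.0491 0.0607] z95 0.0629 (array([0.5283, 0.0474]), 33.0, 16.3, -1.8)
top white [243. 228.] 50 [0.5289 0.0602 0.0594] slope deg [  0.76 -35.63] h@tcp 0.1037 (array([0.5297, 0.0604]), 30.2, 7.7, -5.5)
top white [311. 234.] 154 [ 0.5148 -0.0737  0.0593] slope deg [ 3.86 -3.32] h@tcp 0.0564 (array([ 0.5178, -0.0693]), 32.0, 31.4, -5.1)
scene yellow 221 [0.5422 0.0476 0.0588] z95 0.0614 (array([0.5333, 0.0476]), 34.1, 20.4, -4.1)
scene white [350. 301.] 349 [0.528  0.0117 0.0591] slope deg [-2.01  0.46] h@tcp 0.0591 (array([0.5265, 0.01  ]), 64.8, 35.9, 69.8)
scene white [369. 318.] 88 [0.5352 0.0614 0.0576] slope deg [ -5.32 -20.39] h@tcp 0.0843 (array([0.5335, 0.0606]), 32.2, 9.4, -1.0)
```

View pics/w5.png

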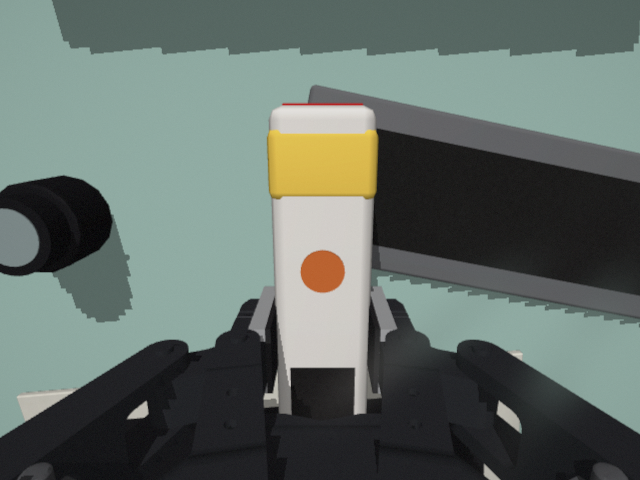

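Run:
```python
from h import *;from bench import cams
from scipy.spatial.transform import Rotation as R
cal=cams.calibration("wrist")
yh=np.array([np.sin(np.radians(5.6)),np.cos(np.radians(5.6)),0]);xh=np.array([yh[1],-yh[0],0]);P0=np.array([.5505,.2398,0])-.0975*yh
def go(name,tcp,yaw,box):
    a=np.radians(yaw);O=np.array([[np.cos(a),np.sin(a),0],[np.sin(a),-np.cos(a),0],[0,0,-1]])
    c=wristcal(dict(orientation=O,tcp_pos=np.array(tcp)),cal);K,T=c["intrinsics"],c["world_to_cam"]
    p=cv2.imread(f"pics/{name}.png");u0,u1,v0,v1=box;hs=cv2.cvtColor(p,cv2.COLOR_BGR2HSV)[v0:v1,u0:u1]
    m=(hs[...,1]<70).astype(np.uint8);m=cv2.morphologyEx(m,cv2.MORPH_OPEN,np.ones((2,2)));
    q,ce,st=max(comps(cv2.morphologyEx(m,cv2.MORPH_CLOSE,np.ones((5,5))),80),key=lambda t:t[2][4])
    px=np.argwhere(q)[:,::-1]+[u0,v0];d=np.c_[px,np.ones(len(px))]@np.linalg.inv(K).T@T[:3,:3];o=-T[:3,:3].T@T[:3,3]
    X=o+d*(((P0-o)@yh)/(d@yh))[:,None];r=(X-P0)@xh
    print(name,len(px),px.min(0),px.max(0),"along",r.min().round(4),r.max().round(4),r.mean().round(4),"z",np.percentile(X[:,2],[1,50,99]).round(4),"centre",(P0+xh*(r.min()+r.max())/2).round(4))
go("w4",[.6,.011,.2485],161.96,(440,472,35,145))
go("w2",[.551,-.017,.266],-6.0,(138,168,185,285))
```

```text
w4 2532 [440  39] [471 144] along -0.0344 0.0466 0.0076 z [-0.0309  0.0201  0.0481] centre [0.5471 0.1422 0.    ]
w2 1705 [141 185] [167 279] along -0.0434 0.039 0.0001 z [-0.0094  0.0268  0.0475] centre [0.5388 0.143  0.    ]
```

Run:
```python
import cv2,numpy as np
a=cv2.resize(cv2.imread("pics/w4.png")[25:155,425:485],None,fx=4,fy=4,interpolation=2)
b=cv2.resize(cv2.imread("pics/w2.png")[175:295,130:180],None,fx=4,fy=4,interpolation=2)
h=max(len(a),len(b));f=lambda i:np.pad(i,((0,h-len(i)),(0,20),(0,0)))
cv2.imwrite("pics/lab.png",np.hstack([f(a),f(b)]))
```

```text
(no output)
```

View pics/lab.png

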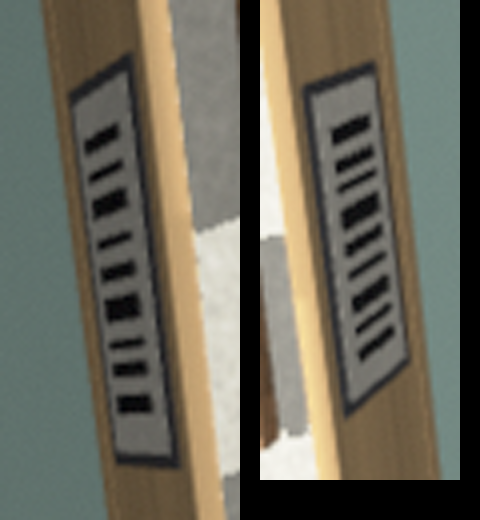

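The label close-up shows the frame corners clearly in both wrist views. I'll project them onto the drawer's face.

Run:
```python
from h import *;from bench import cams
cal=cams.calibration("wrist")
yh=np.array([np.sin(np.radians(5.6)),np.cos(np.radians(5.6)),0]);xh=np.array([yh[1],-yh[0],0]);P0=np.array([.5505,.2398,0])-.0975*yh
def go(tcp,yaw,px):
    a=np.radians(yaw);O=np.array([[np.cos(a),np.sin(a),0],[np.sin(a),-np.cos(a),0],[0,0,-1]])
    c=wristcal(dict(orientation=O,tcp_pos=np.array(tcp)),cal);K,T=c["intrinsics"],c["world_to_cam"]
    d=np.c_[px,np.ones(len(px))]@np.linalg.inv(K).T@T[:3,:3];o=-T[:3,:3].T@T[:3,3]
    X=o+d*(((P0-o)@yh)/(d@yh))[:,None];r=(X-P0)@xh
    print("along",r.round(4),"z",X[:,2].round(4),"centre",r.mean().round(4),X.mean(0).round(4))
A=np.array([[70,105],[130,55],[178,466],[118,462]])/4+[425,25]
B=(np.array([[305,90],[373,63],[410,360],[345,415]])-[260,0])/4+[130,175]
go([.6,.011,.2485],161.96,A);go([.551,-.017,.266],-6.0,B)
```

```text
along [-0.0326 -0.0343  0.0418  0.0419] z [0.0066 0.0451 0.0451 0.0084] centre 0.0042 [0.5452 0.1424 0.0263]
along [ 0.0351  0.0355 -0.04   -0.0396] z [0.0465 0.0097 0.0087 0.0478] centre -0.0022 [0.5388 0.143  0.0282]
```

Request:
step_arm(
  motion=[
    [[0.1,0,-0.8],[0,0,-0.003]],
    [[0,0,-0.55],[0,0,0]],
    [[0,0,0],[0,0,0]],
    [[0,0,0],[0,0,0]],
    [[0,0,0],[0,0,0]],
  ],
)

```text
time_s: 48.72
tcp_pos: [0.526, -0.0111, 0.0461]
orientation: [[0.096, 0.995, 0.0], [0.995, -0.096, -0.0], [-0.0, 0.0, -1.0]]
wrist_force: [0.5, 0.4, -1.5]
finger_gap: 0.0309
finger_force: 60.6
```

```bash
sed -i 's/"w5"/"w6"/;s/{n}5/{n}6/' aim.py; python3 aim.py
```

```text
[ 0.52600983 -0.0111229   0.04608938] yaw 84.50186266340269 0.030939940428732923 60.57581305503845
wrist yellow 6840 [0.53   0.0438 0.0476] z95 0.0484 (array([0.5299, 0.0435]), 33.0, 20.0, -5.5)
wrist white [322. 119.] 2708 [0.5311 0.0565 0.0465] slope deg [ -1.72 -20.14] h@tcp 0.0704 (array([0.5309, 0.0566]), 31.4, 7.5, -5.5)
wrist white [322. 289.] 16764 [0.5261 0.0035 0.047 ] slope deg [0.13 0.18] h@tcp 0.0469 (array([ 0.5254, -0.0047]), 79.0, 44.4, 83.6)
top yellow 108 [0.5244 0.0493 0.0462] z95 0.0485 (array([0.5292, 0.0476]), 32.9, 16.5, 0.1)
top white [244. 229.] 49 [0.5292 0.0603 0.0446] slope deg [  1.26 -32.56] h@tcp 0.0851 (array([0.53  , 0.0609]), 30.7, 7.3, -1.6)
top white [311. 235.] 148 [ 0.5154 -0.074   0.0453] slope deg [ 2.22 -1.71] h@tcp 0.0438 (array([ 0.518 , -0.0698]), 32.5, 30.8, -8.5)
scene yellow 210 [0.5414 0.0477 0.0449] z95 0.0473 (array([0.5329, 0.0482]), 35.2, 19.8, -8.3)
scene white [350. 307.] 335 [0.5288 0.0121 0.0451] slope deg [-2.58  0.59] h@tcp 0.045 (array([0.5256, 0.0093]), 59.0, 38.8, 84.3)
scene white [368. 324.] 85 [0.5361 0.0612 0.0431] slope deg [ -6.04 -19.58] h@tcp 0.0689 (array([0.5341, 0.0608]), 31.6, 9.4, -2.8)
```

Request:
step_arm(
  motion=[
    [[0,0,0],[0,0,0]],
    [[0,0,0],[0,0,0]],
    [[0,0,0],[0,0,0]],
    [[0,0,0],[0,0,0]],
    [[0,0,0],[0,0,0]],
    [[0,0,0],[0,0,0]],
    [[0,0,0],[0,0,0]],
    [[0,0,0],[0,0,0]],
    [[0,0,0],[0,0,0]],
    [[0,0,0],[0,0,0]],
    [[0,0,0],[0,0,0]],
    [[0,0,0],[0,0,0]],
  ],
)

```text
time_s: 50.38
tcp_pos: [0.5259, -0.0111, 0.046]
orientation: [[0.096, 0.995, 0.0], [0.995, -0.096, -0.0], [-0.0, 0.0, -1.0]]
wrist_force: [-0.7, 0.4, -1.2]
finger_gap: 0.0307
finger_force: 60.6
```

Request:
step_arm(
  motion=[
    [[0,0,0],[0,0,0]],
    [[0,0,0],[0,0,0]],
    [[0,0,0],[0,0,0]],
    [[0,0,0],[0,0,0]],
    [[0,0,0],[0,0,0]],
    [[0,0,0],[0,0,0]],
    [[0,0,0],[0,0,0]],
    [[0,0,0],[0,0,0]],
    [[0,0,0],[0,0,0]],
    [[0,0,0],[0,0,0]],
    [[0,0,0],[0,0,0]],
    [[0,0,0],[0,0,0]],
  ],
)

```text
time_s: 51.88
tcp_pos: [0.5259, -0.0111, 0.046]
orientation: [[0.096, 0.995, 0.0], [0.995, -0.096, -0.0], [-0.0, 0.0, -1.0]]
wrist_force: [0.1, -0.2, -1.7]
finger_gap: 0.0312
finger_force: 60.6
```

Request:
step_arm(
  motion=[
    [[0,0,2.0],[0,0,0]],
    [[0,0,3.0],[0,0,0]],
    [[0,0,2.0],[0,0,0]],
    [[0.9,0.3,0],[0,0,0.15]],
    [[0.9,0.3,0],[0,0,0.15]],
    [[0.9,0.3,0],[0,0,0.15]],
    [[0.9,0.3,0],[0,0,0.15]],
    [[0.9,0.3,0],[0,0,0.15]],
    [[0.9,0.3,0],[0,0,0.15]],
    [[0.9,0.3,0],[0,0,0.15]],
    [[0.9,0.1,0],[0,0,0.15]],
    [[0.5,0,0],[0,0,0.15]],
  ],
)

```text
time_s: 53.38
tcp_pos: [0.6032, 0.011, 0.1158]
orientation: [[-0.952, 0.307, -0.0], [0.307, 0.952, 0.0], [0.0, -0.0, -1.0]]
wrist_force: [-0.1, 0.8, -1.6]
finger_gap: 0.0313
finger_force: 60.6
```

Request:
step_arm(
  motion=[
    [[0,0,0],[0,0,0.02]],
    [[0,0,-2.0],[0,0,0]],
    [[0,0,-2.0],[0,0,0]],
    [[0,0,-2.0],[0,0,0]],
    [[0,0,0],[0,0,0]],
    [[0,0,0],[0,0,0]],
  ],
)

```text
time_s: 54.12
tcp_pos: [0.6032, 0.0108, 0.0566]
orientation: [[-0.956, 0.294, 0.001], [0.294, 0.956, -0.0], [-0.001, 0.0, -1.0]]
wrist_force: [-0.1, -0.2, -1.3]
finger_gap: 0.0306
finger_force: 60.6
```

Request:
step_arm(
  motion=[
    [[0.2,0,-1.0],[0,0,0.008]],
    [[0,0,-0.6],[0,0,0]],
    [[0,0,-0.3],[0,0,0]],
    [[0,0,-0.1],[0,0,0]],
    [[0,0,0],[0,0,0]],
  ],
)

```text
time_s: 54.75
tcp_pos: [0.605, 0.0109, 0.0361]
orientation: [[-0.959, 0.285, 0.0], [0.285, 0.959, -0.0], [-0.0, -0.0, -1.0]]
wrist_force: [0.8, -0.1, -0.6]
finger_gap: 0.031
finger_force: 60.7
```

Request:
step_arm(
  motion=[
    [[0,0,0],[0,0,0]],
    [[0,0,0],[0,0,0]],
    [[0,0,0],[0,0,0]],
    [[0,0,0],[0,0,0]],
    [[0,0,1.0],[0,0,0]],
    [[0,0,3.0],[0,0,0]],
    [[0,0,4.0],[0,0,0]],
    [[0,0,4.0],[0,0,0]],
    [[-3.0,-2.5,4.0],[0,0,0]],
    [[-4.0,-3.5,4.0],[0,0,0]],
    [[-4.0,-3.5,0],[0,0,0]],
    [[0,0,0],[0,0,0]],
  ],
  grip=-0.4,
)

```text
time_s: 56.25
tcp_pos: [0.4953, -0.0837, 0.2351]
orientation: [[-0.958, 0.288, 0.001], [0.288, 0.958, -0.001], [-0.001, -0.001, -1.0]]
wrist_force: [-0.0, 0.4, -0.6]
finger_gap: 0.0598
finger_force: 0.0
```

Request:
step_arm(
  motion=[
    [[-4.0,-4.0,0],[0,0,0]],
    [[-4.0,-4.0,0],[0,0,0]],
    [[0,-4.0,0],[0,0,0]],
    [[0,-4.0,0],[0,0,0]],
    [[0,-4.0,0],[0,0,0]],
    [[0,0,0],[0,0,0]],
    [[0,0,0],[0,0,0]],
  ],
)

```text
time_s: 57.12
tcp_pos: [0.4176, -0.2813, 0.2334]
orientation: [[-0.959, 0.285, -0.0], [0.285, 0.959, 0.001], [0.001, 0.001, -1.0]]
wrist_force: [-0.3, 0.6, 0.0]
finger_gap: 0.0597
finger_force: 0.0
```

```bash
python3 meas.py | grep -v "^w \|^rest\|yellow"
python3 - <<'E'
from look import *
boxes();print("drawer");boxes((.45,.655,.17,.325),.034)
p,z=cams.capture("top");cv2.imwrite("pics/fin.png",p)
c=cams.calibration("top");W=world(z,c);H=W[...,2]
for n,x,y in(("eye1",.411,.0297),("eye2",.7903,-.0245),("dish",.786,.0534)):
    m=(np.hypot(W[...,0]-x,W[...,1]-y)<.045)&(H>.015);print(n,rect(W[m][:,:2]),np.nanmax(H[m]))
m=np.zeros(H.shape,bool);m[145:245,235:300]=p[145:245,235:300].max(2)<90;print("rest",rect(ray(np.argwhere(m)[:,::-1],c,.006)[:,:2]))
E
```

```text
[ 0.41757995 -0.28128758  0.2333688 ] 163.45061000153035
top scanner [268. 195.] 0.0358 (array([0.6028, 0.011 ]), 150.9, 32.9, -16.8)
cap H 0.18345021758612917
rim (array([0.5497, 0.2392]), 235.7, 198.1, -5.6)
scene scanner [318. 336.] 0.0347 (array([0.6069, 0.014 ]), 150.8, 35.9, -15.3)
cap H 0.1827408510041236
rim (array([0.5518, 0.2406]), 239.4, 197.1, -5.5)
drawer
top [140. 187.] 456 h 0.034 (array([0.6241, 0.2762]), 48.3, 40.5, -6.2)
top [180. 191.] 458 h 0.0339 (array([0.6134, 0.1938]), 49.2, 39.4, -5.8)
top [139. 221.] 470 h 0.0341 (array([0.5515, 0.2755]), 48.4, 39.4, -6.0)
top [174. 241.] 469 h 0.034 (array([0.5101, 0.2029]), 48.3, 39.9, -6.0)
top [134. 255.] 479 h 0.0345 (array([0.482 , 0.2836]), 48.3, 40.3, -4.0)
scene [442. 368.] 628 h 0.033 (array([0.5133, 0.2036]), 50.7, 40.1, -6.2)
scene [493. 387.] 679 h 0.0329 (array([0.485 , 0.2851]), 51.4, 39.8, -6.0)
scene [397. 403.] 714 h 0.033 (array([0.6168, 0.1951]), 50.6, 41.8, -6.3)
scene [464. 410.] 737 h 0.033 (array([0.554 , 0.2767]), 52.2, 39.9, -5.3)
scene [435. 440.] 828 h 0.033 (array([0.6268, 0.2771]), 50.8, 39.4, -6.0)
eye1 (array([0.411 , 0.0297]), 36.8, 34.1, 89.4) 0.04303332415948854
eye2 (array([ 0.7944, -0.0132]), 60.3, 33.9, 68.9) 0.04218670108351509
dish (array([0.7868, 0.0537]), 67.5, 66.6, -0.6) 0.03317420913204949
rest (array([0.6055, 0.0075]), 171.6, 63.2, -16.6)
  return np.nanmean(a, axis, out=out, keepdims=keepdims)
```

View pics/fin.png

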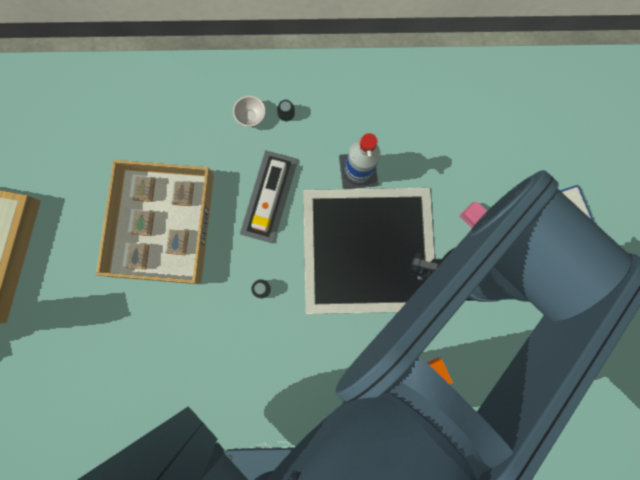

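The final view shows the plate clear, five boxes flat in the drawer, the scanner on its rest at (268,195), and the eyepieces (286,110), (261,289) and bowl (249,112) where they started.

```bash
python3 -c "
from bench import env
print(env.job_done())"
```

```text
the job is handed in; nothing more can be done
None
```

I handed the job in at about 57 s of the 210 s: all five specimen boxes are flat in the drawer, the cap was pressed fully down and sprang back, the label was scanned from about 8 cm for over 2 s, the scanner is back on its rest, and the eyepieces and bowl are where they started.

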